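# Tip walnuts from a scoop into a shallow dish

### The job

Pick up the aluminium scoop by its handle and tip its two walnuts into the shallow white dish, not the deep bowl; so that no nut can bounce out, first bring the scoop's open lip down over the dish to within about three centimetres above its rim, and only then tip. Do not touch the nuts with the gripper or push the dish aside. Afterwards set the empty scoop down level on its flat bottom on free worktop and let go of it.

Things in the scene. Friction and masses are not known exactly. Their poses are not given: they have to be found in the camera images.
- scoop: Aluminium scoop, 197 x 78 x 44 mm, 0.16 kg, flat underside. Origin: middle of the open front lip, 10 mm above the underside; +x runs back to the handle, z up. Walls 3 mm, back wall at x 108. Floor dips 10 mm from lip to x 35, then level. Wooden handle bar x 112 to 197, 18 wide in y, 22 tall, centre line 22 above origin; grip near x 130. Nuts stay in while level, roll out with the lip 35 degrees down.
- dish: Shallow round dish of white ceramic, 170 mm across the rim, 26 mm high, 0.45 kg, loose; inner floor 6 mm above the worktop, about 55 mm in radius, then sloping up to the rim. Origin: centre of its underside, z up. (The white bowl beside it, 112 mm wide and 62 mm high, is not the one meant.)
- walnut_1: Walnut in its shell, light brown, 30 x 33 x 30 mm, 14 g, lying in the scoop at the start about 66 mm behind the lip, on the scoop's -y side. Origin: its centre.
- walnut_2: The other walnut, the same, on the scoop's +y side. Origin: its centre.
Things that resemble listed ones, but are neither listed nor needed, are in the scene too. Leave any orange or purple look-alike of the walnut_1 alone.

How it is judged:
On the way:
1. the scoop's lip is low over the dish (within 55 mm above its rim, within 75 mm of its centre) with both walnuts still in the scoop (horizontal distance between scoop and dish below 0.075 m and height (world z) of scoop below 0.081 m and x of walnut_1 in the frame of scoop between 0 and 0.108 m and y of walnut_1 in the frame of scoop between -0.037 and 0.037 m and z of each of walnut_1, walnut_2 in the frame of scoop below 0.05 m and x of walnut_2 in the frame of scoop between 0 and 0.108 m and y of walnut_2 in the frame of scoop between -0.037 and 0.037 m), for 0.2 s.
At the end, for the whole second after the job is handed in: both walnuts lie at rest in the shallow dish (centres within 72 mm of its centre and lower than 55 mm), the dish stands level, and the empty scoop stands released and level (within 7 degrees) on its flat bottom on the worktop, clear of the dish (lip at least 95 mm from the dish's centre) (horizontal distance between each of walnut_1, walnut_2 and dish below 0.072 m and height (world z) of each of walnut_1, walnut_2 below 0.055 m and linear speed of each of walnut_1, walnut_2 below 0.03 m/s and height (world z) of scoop between 0.005 and 0.015 m and angle between scoop's own z axis and vertical below 0.12 rad and linear speed of scoop below 0.02 m/s and angle between dish's own z axis and vertical below 0.1 rad and horizontal distance between scoop and dish above 0.095 m); the robot touches nothing.
It fails at once if a walnut leaves the scoop while the lip is more than 55 mm above the dish's rim ((height (world z) of scoop above 0.081 m and ((x of walnut_1 in the frame of scoop below -0.01 m or y of walnut_1 in the frame of scoop above 0.045 m or y of walnut_1 in the frame of scoop below -0.045 m or z of walnut_1 in the frame of scoop above 0.07 m) and (horizontal distance between walnut_1 and dish above 0.085 m or height (world z) of walnut_1 above 0.075 m))) or (height (world z) of scoop above 0.081 m and ((x of walnut_2 in the frame of scoop below -0.01 m or y of walnut_2 in the frame of scoop above 0.045 m or y of walnut_2 in the frame of scoop below -0.045 m or z of walnut_2 in the frame of scoop above 0.07 m) and (horizontal distance between walnut_2 and dish above 0.085 m or height (world z) of walnut_2 above 0.075 m)))).
It fails at once if the gripper touches a walnut (contact force between the fingers and walnut_1 above 0.5 N or contact force between the fingers and walnut_2 above 0.5 N).
It fails at once if the dish is pushed more than 40 mm (distance of dish from where it was at the start of the episode above 0.04 m).
It also fails if it takes over 51 s, if anything falls off the work surface, if the arm or the gripper's body presses on something with over 40 N, if the wrist force passes 120 N, or if a joint passes its speed limit or range.

### The arm

A 6-joint arm with a two-finger parallel gripper is mounted at the origin on a cart in front of the work surface, level with it; the furniture and walls round the work are solid. World frame = base frame: x ahead of the robot, y to its left, z up, the work surface at z = 0. Lengths are in m, angles in rad, forces in N, time in s.
With the tool pointing down it reaches from about 0.25 to 0.85 m from the base axis. Payload 12.5 kg.
Tool frame: the origin (TCP) lies midway between the tips of the shut fingers; the grasp point (between the pads) lies 19 mm behind it; z points along the fingers, y is the line along which they close (so a half turn about z gives the same grasp; the last joint's range is limited). The gripper opens to 93 mm and grips with 3 to 60 N. Pads are 15 mm wide; open, the fingers measure 128 mm over their backs; the gripper's body (75 mm by 188 mm) begins 65 mm behind the grasp point.
Start: joints at [-1.204, 0.351, 1.652, -0, 1.139, -0.085], TCP at [0.24, -0.495, 0.219] pointing down, gripper open.
Joint ranges: [-2.75, 2.75], [-0.79, 2.1], [0.01, 2.65], [-1.57, 4.71], [0.07, 3.14], [-2.87, 2.87]. Speed limits (rad/s): [2.22, 2.22, 2.79, 3.14, 3.14, 3.14].

### API

Orientations are given as a 3x3 rotation matrix whose columns are the frame's x, y, z axes.
In Python, from station import bot gives the robot as it stands. The module is installed in compiled form; this text tells all that it offers.
- The arm moves only by the tool drive_tool, never from a script. Its arguments are lists of equal length, an entry for each row: "gripper": the opening, from -1 (shut) to 1 (fully open); "linear": the shift along the world's x, y, z scaled (see below), a list of three; "turn": the turn about the world's z scaled (see below). In form: {"gripper": [gripper, ...], "linear": [[tx, ty, tz], ...], "turn": [turn, ...]}. A call has 1 to 8 rows; each row shifts and turns the commanded pose from where the row before left it; what a row does not reach is not made up. The controller multiplies each number of a shift by 2.5 cm and each number of a turn by 0.12 rad. A row lasts 1/8 s, in which the tool goes at most 62.5 mm and 10.7 degrees, less where a joint would pass 70% of its speed; a pose out of reach is approached as far as the arm can. A call with a number of a shift or a turn outside -1 to 1 is refused whole. A call with a gripper value outside its range is refused whole. The fingers move at their own pace and stop on an object; "squeeze" is the grip in N (left out, the last holds). Time passes only in rows, so rows that do not move let the fingers close. It gives the time, the measured TCP pose, the force, the opening and the grip force at its end, in the units of the state.
- bot.sense(): the state, without advancing time (a new reading comes with each control period).
- bot.camera(name): name is "side" or "top"; returns (picture, depth): 480x640x3 uint8, blue, green, red; 480x640 float32, m along the optical axis (not along the pixel's ray), 0 where there is no reading.
- bot.camera_info(name): a dict with "fx", "fy", "cx", "cy" (pixels), "cam_to_world" (4x4, takes a point from camera to world coordinates). Camera axes: x right, y down, z forward; pixel columns grow to the right and rows downward; lengths in m; the calibration is good to about 2 mm. A picture is of the moment at which its call begins. camera_info takes no time and is no camera call.
- bot.close_job(): hands the job in; it is judged then, once.
The state is a dict: "time": time; "qpos": joint angles; "qvel": joint speeds; "effort": joint torques, N m; "position": TCP position; "tool_rot": TCP orientation; "ft_force": force on the tool from outside, world axes, zero at the start; "torque": the same for the moment, N m; "opening": finger opening in m; "grasp_force": force on a finger pad.
Only numpy, scipy, OpenCV 4.12 (cv2) and the standard library are available. Lean on these libraries where they do the work, as an engineer would, in place of code of your own. Each camera call takes 0.05 s, during which the arm holds its last target. There are 200 camera calls.

## Working session

There is one attempt and no reset: what is moved stays moved. The work goes in short steps, Python scripts to look and compute and a tool call to move; the robot and the scene stay as the last step left them, time stands still between calls to the robot, and variables do not carry over. Pictures are saved under pics/ and viewed, at most 10 in all, crops included, and the job is handed in when it is done.

Besides the shell and the picture viewer there is one more tool, called in YAML: its name, and indented under it one key for each argument. drive_tool: Moves the arm, as the interface text tells. Its arguments: {"type":"object","properties":{"gripper":{"type":"array"},"linear":{"type":"array"},"turn":{"type":"array"},"squeeze":{"type":"number"}},"required":["gripper","linear","turn"]}

```bash
mkdir -p pics; cat > h.py <<'E'
import numpy as np, cv2
from station import bot
def grab(n,tag):
    im,d=bot.camera(n); cv2.imwrite(f'pics/{tag}.png',im); np.savez(f'{tag}.npz',im=im,d=d); return im,d
def world(n,d):
    i=bot.camera_info(n); v,u=np.mgrid[:d.shape[0],:d.shape[1]]
    P=np.stack([(u-i['cx'])/i['fx']*d,(v-i['cy'])/i['fy']*d,d,np.ones_like(d)],-1)
    return (P@np.array(i['cam_to_world']).T)[...,:3]
E
python3 - <<'E'
from h import *
a,_=grab('top','t0'); b,_=grab('side','s0')
for n in('top','side'):
    i=bot.camera_info(n);print(n,i['fx'],np.round(i['cam_to_world'],3).tolist())
s=bot.sense();print(s['time'],s['position'],np.round(s['tool_rot'],3).tolist(),s['opening'])
E
```

```text
top 525.664815458228 [[-0.021, -0.991, 0.134, 0.364], [-1.0, 0.023, 0.018, 0.069], [-0.021, -0.133, -0.991, 0.88], [0.0, 0.0, 0.0, 1.0]]
side 578.496655059085 [[-0.948, -0.285, 0.143, 0.348], [-0.319, 0.844, -0.431, 0.446], [0.002, -0.454, -0.891, 0.805], [0.0, 0.0, 0.0, 1.0]]
0.1 [ 0.24002767 -0.49451669  0.21818633] [[0.9, 0.437, -0.0], [0.437, -0.9, 0.001], [0.0, -0.001, -1.0]] 0.09322079922577804
```

View pics/t0.png

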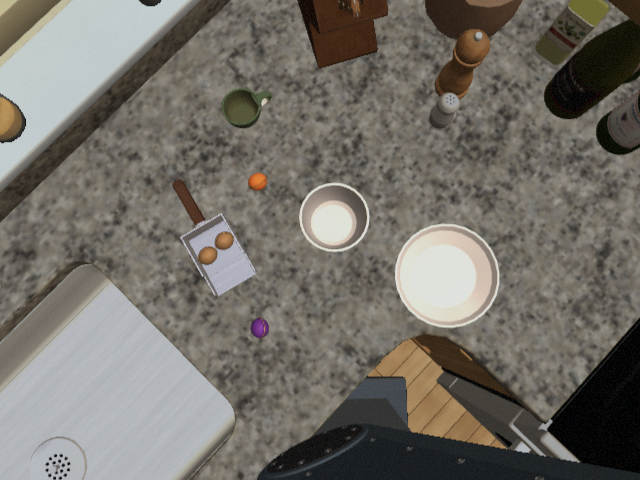

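View pics/s0.png

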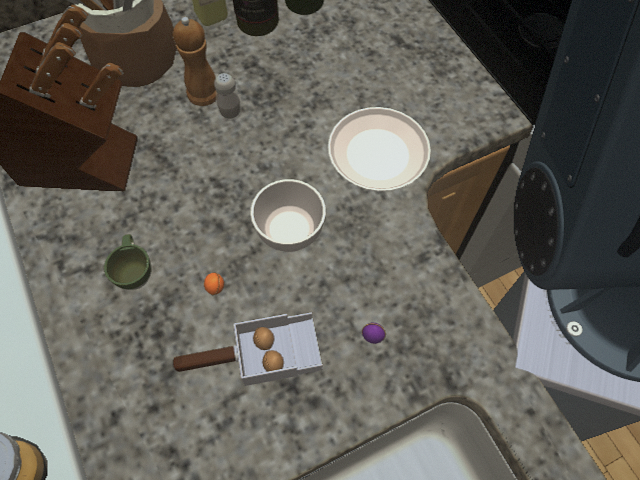

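The top view shows the scoop lip near (236,283) and handle end near (178,183). The two nuts are at (208,255) and (224,240), the dish at (447,275) and the bowl at (334,217). Orange and purple decoys are at (258,181) and (260,327).

```bash
cat > m.py <<'E'
from h import *
def meas(tag):
    z=np.load(tag+'.npz'); im,d=z['im'],z['d']; P=world('top',d)
    hsv=cv2.cvtColor(im,cv2.COLOR_BGR2HSV)
    print('bench z',np.median(P[300:330,300:380,2]))
    # handle: dark brown in ROI
    H,S,V=cv2.split(hsv)
    m=((P[...,2]>.008)&(P[...,2]<.07)&(d>0))
    roi=np.zeros_like(m);roi[165:300,165:262]=1
    sc=m&roi
    br=sc&(S>110)&(H<15)&(V<110)
    n,l,st,c=cv2.connectedComponentsWithStats(br.astype(np.uint8))
    k=1+np.argmax(st[1:,4]); hp=P[l==k]
    print('handle n',len(hp),'z',np.percentile(hp[:,2],[5,50,95]),'rect',cv2.minAreaRect(hp[:,:2].astype(np.float32)*1000))
    top=hp[hp[:,2]>np.percentile(hp[:,2],40)]
    print('top rect',cv2.minAreaRect(top[:,:2].astype(np.float32)*1000))
    sil=sc&(S<70)&(V>100)
    n,l,st,c=cv2.connectedComponentsWithStats(sil.astype(np.uint8))
    k=1+np.argmax(st[1:,4]); sp=P[l==k]
    r=cv2.minAreaRect(sp[:,:2].astype(np.float32)*1000);print('pan',len(sp),r,cv2.boxPoints(r).tolist(), 'z',np.percentile(sp[:,2],[2,50,98]))
    roi[:]=0;roi[215:335,385:510]=1
    dp=P[roi&(P[...,2]>.018)&(P[...,2]<.04)]
    (c,r)=cv2.minEnclosingCircle(dp[:,:2].astype(np.float32)*1000);print('dish rim',c,r,len(dp),'ztop',np.percentile(dp[:,2],98))
    roi[:]=0;roi[175:260,290:380]=1
    dp=P[roi&(P[...,2]>.05)&(P[...,2]<.08)]
    print('bowl',cv2.minEnclosingCircle(dp[:,:2].astype(np.float32)*1000))
if __name__=='__main__':
    meas('t0')
E
python3 m.py
```

```text
bench z 0.0008839083307176088
handle n 498 z [0.03941185 0.04288897 0.04537319] rect ((554.2081298828125, 289.673828125), (79.02022552490234, 17.539920806884766), 29.56011199951172)
top rect ((553.838134765625, 289.5101013183594), (78.21349334716797, 15.420402526855469), 29.235706329345703)
pan 1023 ((468.917236328125, 241.71527099609375), (114.892578125, 78.52130889892578), 29.488243103027344) [[399.58685302734375, 247.6123046875], [438.23858642578125, 179.26292419433594], [538.2476196289062, 235.8182373046875], [499.59588623046875, 304.1676025390625]] z [0.00815093 0.02860234 0.04612078]
dish rim (426.3636474609375, -129.33563232421875) 84.4862289428711 2131 ztop 0.029151281880497985
bowl ((519.60791015625, 51.48478698730469), 55.731407165527344)
```

drive_tool:
  gripper: [0.3,0.3,0.3,0.3,0.3,0.3,0.3,0.3]
  linear:
    - [0.366,0.965,0]
    - [0.366,0.965,0]
    - [0.366,0.965,0]
    - [0.366,0.965,0]
    - [0.366,0.965,0]
    - [0.366,0.965,0]
    - [0.366,0.965,0]
    - [0.366,0.965,0]
  turn: [0.06,0.06,0.06,0.06,0.06,0.06,0.06,0.07]

```text
time: 1.1
position: [0.3135, -0.3009, 0.2185]
tool_rot: [[0.872, 0.489, -0.0], [0.489, -0.872, 0.0], [-0.0, -0.0, -1.0]]
ft_force: [-0.4, 0.0, 0.2]
opening: 0.0605
grasp_force: 0.0
```

drive_tool:
  gripper: [0.3,0.3,0.3,0.3,0.3,0.3,0.3,0.3]
  linear:
    - [0.366,0.965,0]
    - [0.366,0.965,0]
    - [0.366,0.965,0]
    - [0.366,0.965,0]
    - [0.366,0.965,0]
    - [0.366,0.965,0]
    - [0.366,0.965,0]
    - [0.366,0.965,0]
  turn: [0,0,0,0,0,0,0,0]

```text
time: 2.1
position: [0.3866, -0.1079, 0.2185]
tool_rot: [[0.872, 0.489, -0.0], [0.489, -0.872, 0.0], [-0.0, -0.0, -1.0]]
ft_force: [0.0, 0.2, -0.5]
opening: 0.0606
grasp_force: 0.0
```

drive_tool:
  gripper: [0.3,0.3,0.3,0.3,0.3,0.3,0.3,0.3]
  linear:
    - [0.366,0.965,0]
    - [0.366,0.965,0]
    - [0.366,0.965,0]
    - [0.366,0.965,0]
    - [0.366,0.965,0]
    - [0.366,0.965,0]
    - [0.366,0.965,0]
    - [0.366,0.965,0]
  turn: [0,0,0,0,0,0,0,0]

```text
time: 3.1
position: [0.4598, 0.0851, 0.2184]
tool_rot: [[0.872, 0.489, -0.001], [0.489, -0.872, -0.0], [-0.0, -0.0, -1.0]]
ft_force: [-0.0, -1.0, 0.5]
opening: 0.0605
grasp_force: 0.0
```

drive_tool:
  gripper: [0.3,0.3,0.3,0.3,0.3,0.3,0.3,0.3]
  linear:
    - [0.366,0.965,-0.5]
    - [0.366,0.965,-0.5]
    - [0.366,0.965,-0.5]
    - [0.366,0.965,-0.5]
    - [0.366,0.965,-0.5]
    - [0.366,0.965,-0.5]
    - [0.366,0.965,-0.5]
    - [0.366,0.965,-0.5]
  turn: [0,0,0,0,0,0,0,0]

```text
time: 4.1
position: [0.533, 0.2779, 0.1179]
tool_rot: [[0.872, 0.489, -0.001], [0.489, -0.872, -0.0], [-0.001, -0.0, -1.0]]
ft_force: [0.6, -0.7, 0.5]
opening: 0.0604
grasp_force: 0.0
```

drive_tool:
  gripper: [0.3]
  linear:
    - [0,0,0]
  turn: [0]

```text
time: 4.22
position: [0.5324, 0.2779, 0.1173]
tool_rot: [[0.872, 0.49, -0.002], [0.49, -0.872, -0.001], [-0.002, -0.0, -1.0]]
ft_force: [-0.8, 0.2, 0.7]
opening: 0.0604
grasp_force: 0.0
```

drive_tool:
  gripper: [0.3,0.3,0.3,0.3,0.3,0.3,0.3,0.3]
  linear:
    - [0,0,-0.8]
    - [0,0,-0.8]
    - [0,0,-0.8]
    - [0,0,-0.8]
    - [0,0,-0.5]
    - [0,0,-0.3]
    - [0,0,-0.17]
    - [0,0,0]
  turn: [0,0,0,0,0,0,0,0]

```text
time: 5.22
position: [0.533, 0.2773, 0.0145]
tool_rot: [[0.872, 0.489, 0.0], [0.489, -0.872, 0.0], [0.0, 0.0, -1.0]]
ft_force: [0.2, 0.0, -0.0]
opening: 0.0605
grasp_force: 0.0
```

drive_tool:
  gripper: [-1,-1,-1,-1,-1,-1,-1,-1]
  linear:
    - [0,0,0]
    - [0,0,0]
    - [0,0,0]
    - [0,0,0]
    - [0,0,0]
    - [0,0,0]
    - [0,0,0]
    - [0,0,0]
  turn: [0,0,0,0,0,0,0,0]
  squeeze: 60

```text
time: 6.22
position: [0.533, 0.2772, 0.0144]
tool_rot: [[0.872, 0.489, 0.0], [0.489, -0.872, 0.0], [0.0, -0.0, -1.0]]
ft_force: [0.2, -1.0, 1.0]
opening: 0.0176
grasp_force: 60.0
```

drive_tool:
  gripper: [-1,-1,-1,-1,-1,-1]
  linear:
    - [0,0,0.1]
    - [0,0,0.2]
    - [0,0,0.3]
    - [0,0,0.2]
    - [0,0,0]
    - [0,0,0]
  turn: [0,0,0,0,0,0]

```text
time: 6.98
position: [0.5328, 0.2772, 0.0343]
tool_rot: [[0.872, 0.489, -0.0], [0.489, -0.872, -0.0], [-0.0, -0.0, -1.0]]
ft_force: [-0.3, 0.8, -2.5]
opening: 0.0174
grasp_force: 60.0
```

```bash
python3 - <<'E'
from h import *
grab('side','s1')
E
```

```text
(no output)
```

View pics/s1.png

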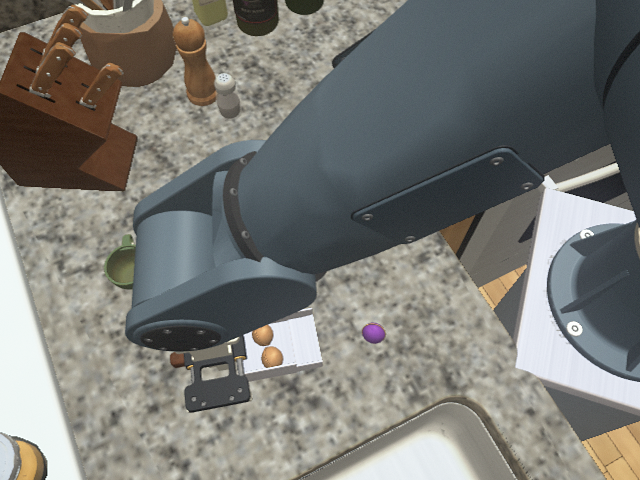

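The scoop is held with both nuts inside at (262,335) and (272,356), and its lip is near (315,338). Next I'll check its tilt from the depth.

```bash
cat > lip.py <<'E'
from h import *
def tilt(tag,o,ax,cam='side'):
    # profile of the scoop: height of side-wall tops/floor against scoop x, grip at x=.130
    P=world(cam,np.load(tag+'.npz')['d']); ax=np.array(ax)/np.hypot(*ax); q=P[...,:2]-np.array(o)
    X=q@ax+.130; Y=q@np.array([-ax[1],ax[0]])
    for a in np.arange(-.01,.2,.015):
        for nm,k in (('floor',abs(Y)<.012),('wall',(abs(Y)>.034)&(abs(Y)<.042))):
            s=P[...,2][k&(abs(X-a)<.006)&(P[...,2]<.12)]
            if len(s)>5: print(nm,round(a,3),np.round(np.percentile(s,[10,50,95]),4),len(s))
if __name__=='__main__':
    for t in('s0','s1'): print(t);tilt(t,(.5328,.2772),(.872,.489))
E
python3 lip.py
```

```text
s0
floor -0.01 [-0.0022 -0.0004  0.0017] 138
wall -0.01 [-0.0022 -0.0004  0.0018] 94
floor 0.005 [-0.0009  0.0085  0.0111] 130
wall 0.005 [-0.0017  0.0109  0.0311] 141
floor 0.02 [0.0042 0.0061 0.0087] 141
wall 0.02 [-0.0008  0.0161  0.0314] 178
floor 0.035 [0.0012 0.0031 0.0061] 139
wall 0.035 [-0.      0.016   0.0411] 194
floor 0.05 [0.001  0.0029 0.0054] 134
wall 0.05 [0.0007 0.0225 0.0438] 224
floor 0.065 [0.002  0.0234 0.0304] 123
wall 0.065 [0.0005 0.0235 0.0441] 219
floor 0.08 [0.0016 0.0221 0.0303] 156
wall 0.08 [0.0004 0.0272 0.0443] 193
floor 0.095 [0.0009 0.0027 0.0052] 141
wall 0.095 [0.0005 0.022  0.0442] 230
floor 0.11 [0.002  0.0304 0.0446] 181
wall 0.11 [-0.0002  0.0213  0.0443] 161
floor 0.125 [-0.001   0.039   0.0442] 205
wall 0.125 [-0.0022 -0.0007  0.0017] 94
floor 0.14 [-0.0008  0.0396  0.0441] 203
wall 0.14 [-0.0015 -0.0003  0.0021] 97
floor 0.155 [-0.0011  0.0395  0.0438] 210
wall 0.155 [-0.0023 -0.0003  0.0013] 100
floor 0.17 [-0.0012  0.0395  0.0443] 208
wall 0.17 [-0.0018 -0.0003  0.0019] 90
floor 0.185 [-0.0012  0.0396  0.0439] 210
wall 0.185 [-0.0019 -0.00
[... 457 characters left out ...]
l 0.05 [-0.0014  0.0288  0.0633] 178
floor 0.065 [0.0219 0.0428 0.0506] 132
wall 0.065 [-0.0005  0.0301  0.0631] 156
floor 0.08 [0.0215 0.0416 0.0505] 161
wall 0.08 [-0.0013  0.0327  0.0637] 149
floor 0.095 [0.0206 0.0223 0.0244] 142
wall 0.095 [-0.0011  0.0341  0.0638] 148
floor 0.11 [0.02   0.022  0.0239] 7
wall 0.11 [-0.0017  0.0011  0.063 ] 17
floor 0.125 [-0.0014  0.0007  0.0031] 11
wall 0.125 [0.1139 0.1167 0.1185] 11
floor 0.14 [-0.0022 -0.0012 -0.    ] 8
wall 0.14 [0.1143 0.1166 0.1189] 10
floor 0.155 [-0.0024 -0.0007  0.0012] 50
floor 0.17 [-0.0016  0.0004  0.0017] 24
floor 0.185 [-0.001  0.06   0.064] 145
floor 0.2 [-0.0016  0.0006  0.063 ] 156
wall 0.2 [-0.0018 -0.0004  0.0021] 48
```

drive_tool:
  gripper: [-1,-1,-1,-1,-1,-1,-1,-1]
  linear:
    - [0,0,0.3]
    - [0,0,0.6]
    - [0,0,0.8]
    - [0,0,0.8]
    - [0,-0.1,0.7]
    - [0,-0.2,0.4]
    - [0,-0.35,0.23]
    - [0,-0.5,0]
  turn: [0,0,0,0,0,0,0,0]

```text
time: 8.02
position: [0.5329, 0.2477, 0.1302]
tool_rot: [[0.872, 0.489, -0.0], [0.489, -0.872, -0.0], [-0.0, 0.0, -1.0]]
ft_force: [0.7, 0.6, -2.0]
opening: 0.0178
grasp_force: 60.0
```

drive_tool:
  gripper: [-1,-1,-1,-1,-1,-1,-1,-1]
  linear:
    - [0.05,-0.6,0]
    - [0.05,-0.6,0]
    - [0.05,-0.6,0]
    - [0.05,-0.6,0]
    - [0.05,-0.6,0]
    - [0.05,-0.6,0]
    - [0.05,-0.6,0]
    - [0.05,-0.6,0]
  turn: [-0.2,-0.2,-0.2,-0.2,-0.2,-0.2,-0.2,-0.2]

```text
time: 9.02
position: [0.543, 0.1275, 0.1301]
tool_rot: [[0.95, 0.312, 0.0], [0.312, -0.95, -0.0], [0.0, 0.0, -1.0]]
ft_force: [-0.5, 0.3, -2.3]
opening: 0.0176
grasp_force: 60.0
```

drive_tool:
  gripper: [-1,-1,-1,-1,-1,-1,-1,-1]
  linear:
    - [0.04,-0.6,0]
    - [0.04,-0.6,0]
    - [0.04,-0.6,0]
    - [0.04,-0.6,0]
    - [0.04,-0.6,0]
    - [0.04,-0.6,0]
    - [0.04,-0.6,0]
    - [0.04,-0.6,0]
  turn: [-0.2,-0.2,-0.2,-0.2,-0.2,-0.2,-0.2,-0.2]

```text
time: 10.02
position: [0.551, 0.0075, 0.1302]
tool_rot: [[0.992, 0.125, 0.0], [0.125, -0.992, 0.0], [0.0, -0.0, -1.0]]
ft_force: [0.1, -0.5, -2.0]
opening: 0.0178
grasp_force: 60.0
```

drive_tool:
  gripper: [-1,-1,-1,-1,-1,-1,-1,-1]
  linear:
    - [0,-0.6,0]
    - [0,-0.6,0]
    - [0,-0.6,0]
    - [0,-0.6,0]
    - [0,-0.6,0]
    - [0,-0.6,0]
    - [0,-0.6,0]
    - [0,-0.5,0]
  turn: [-0.15,-0.15,-0.15,-0.15,-0.15,-0.15,-0.15,0]

```text
time: 11.02
position: [0.5509, -0.11, 0.1301]
tool_rot: [[1.0, 0.0, -0.0], [0.0, -1.0, 0.0], [-0.0, -0.0, -1.0]]
ft_force: [-0.9, 0.2, -1.6]
opening: 0.0176
grasp_force: 60.0
```

drive_tool:
  gripper: [-1,-1,-1,-1,-1]
  linear:
    - [0,-0.4,0]
    - [0,-0.25,0]
    - [0,-0.15,0]
    - [0,0,0]
    - [0,0,0]
  turn: [0,0,0,0,0]

```text
time: 11.65
position: [0.5509, -0.1288, 0.1301]
tool_rot: [[1.0, 0.001, -0.0], [0.001, -1.0, 0.0], [-0.0, -0.0, -1.0]]
ft_force: [-0.5, -0.5, -2.1]
opening: 0.0175
grasp_force: 60.0
```

```bash
python3 - <<'E'
from h import *
from lip import tilt
a,_=grab('side','s2');b,_=grab('top','t2')
cv2.imwrite('pics/c2.png',np.hstack([cv2.resize(a,(400,300)),cv2.resize(b,(400,300))]))
p=bot.sense()['position']; tilt('s2',p[:2],(1,0))
E
```

```text
floor -0.01 [0.0034 0.0053 0.0075] 84
wall -0.01 [0.0037 0.0056 0.0076] 59
floor 0.005 [0.0033 0.0056 0.0081] 84
wall 0.005 [0.0037 0.0054 0.0072] 51
floor 0.02 [0.004  0.0061 0.1198] 100
wall 0.02 [0.0036 0.0058 0.1186] 60
floor 0.035 [0.004  0.0076 0.1196] 165
wall 0.035 [0.0037 0.0065 0.1192] 85
floor 0.05 [0.0041 0.0072 0.1191] 133
wall 0.05 [0.0059 0.0094 0.1194] 85
floor 0.065 [0.0049 0.0087 0.1179] 103
wall 0.065 [0.0108 0.0142 0.1193] 72
floor 0.08 [0.0121 0.0151 0.0209] 92
wall 0.08 [-0.0011  0.0208  0.1193] 64
floor 0.095 [-0.0008  0.0274  0.1194] 114
wall 0.095 [-0.0014  0.0005  0.119 ] 55
floor 0.11 [-0.002   0.0008  0.1188] 115
wall 0.11 [-0.0017  0.0004  0.1195] 70
floor 0.125 [-0.0019 -0.0001  0.0024] 81
wall 0.125 [-0.0021 -0.0006  0.0021] 51
floor 0.14 [-0.0021 -0.0005  0.0022] 80
wall 0.14 [-0.0025 -0.0006  0.0023] 56
floor 0.155 [-0.0027 -0.0006  0.0022] 80
wall 0.155 [-0.0015  0.0005  0.0018] 54
floor 0.17 [-0.002  -0.0003  0.0024] 78
wall 0.17 [-0.0021 -0.0001  0.0023] 50
floor 0.185 [-0.0019 -0.0002  0.002 ] 77
wall 0.185 [-0.0021 -0.0004  0.0016] 51
floor 0.2 [-0.0021 -0.0001  0.0018] 76
wall 0.2 [-0.0021  0.0002  0.0028] 50
```

View pics/c2.png

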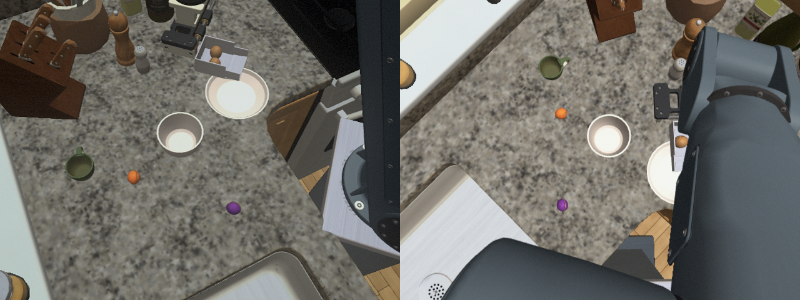

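The scoop is level over the dish with both nuts aboard; in the left panel the scoop is at (222,58) and the dish at (237,92). I'll bring it down low over the dish.

drive_tool:
  gripper: [-1,-1,-1,-1,-1,-1,-1,-1]
  linear:
    - [0,0,-0.3]
    - [0,0,-0.6]
    - [0,0,-0.7]
    - [0,0,-0.6]
    - [0,0,-0.4]
    - [0,0,-0.18]
    - [0,0,0]
    - [0,0,0]
  turn: [0,0,0,0,0,0,0,0]

```text
time: 12.75
position: [0.5512, -0.1291, 0.0611]
tool_rot: [[1.0, 0.001, 0.001], [0.001, -1.0, -0.0], [0.001, 0.0, -1.0]]
ft_force: [-1.0, 0.5, -2.7]
opening: 0.0174
grasp_force: 60.0
```

drive_tool:
  gripper: [-1,-1]
  linear:
    - [0,0,0]
    - [0,0,0]
  turn: [0,0]
  squeeze: 30

```text
time: 13.0
position: [0.5511, -0.1291, 0.0609]
tool_rot: [[1.0, 0.001, 0.0], [0.001, -1.0, -0.0], [0.0, 0.0, -1.0]]
ft_force: [-0.3, 0.1, -2.6]
opening: 0.0179
grasp_force: 30.0
```

```bash
cat > look.py <<'E'
from h import *
import sys
tag=sys.argv[1]; im,d=grab('side',tag); P=world('side',d); p=bot.sense()['position']
cv2.imwrite(f'pics/{tag}c.png',cv2.resize(im[0:260,220:560],None,fx=2,fy=2))
# heights over a strip beside the nuts, against distance ahead of the grip
k=(abs(P[...,1]-p[1])<.045)&(P[...,2]<.16)
for a in np.arange(.03,.15,.015):
    s=P[k&(abs(p[0]-P[...,0]-a)<.004)][:,2]
    if len(s): print('ahead',round(a,3),np.round(np.percentile(s,[50,75,90,98]),3))
E
python3 look.py s3
```

```text
ahead 0.03 [0.057 0.087 0.155 0.159]
ahead 0.045 [0.07  0.077 0.086 0.09 ]
ahead 0.06 [0.072 0.077 0.083 0.09 ]
ahead 0.075 [0.051 0.072 0.084 0.09 ]
ahead 0.09 [0.05  0.067 0.08  0.09 ]
ahead 0.105 [0.052 0.06  0.072 0.077]
ahead 0.12 [0.054 0.057 0.071 0.077]
ahead 0.135 [0.006 0.006 0.007 0.009]
```

drive_tool:
  gripper: [-1,-1]
  linear:
    - [0,0,0]
    - [0,0,0]
  turn: [0,0]
  squeeze: 16

```text
time: 13.3
position: [0.5509, -0.129, 0.0606]
tool_rot: [[1.0, 0.001, 0.0], [0.001, -1.0, 0.0], [0.0, -0.0, -1.0]]
ft_force: [-0.9, -0.3, -2.4]
opening: 0.0178
grasp_force: 16.0
```

```bash
python3 look.py s4
```

```text
ahead 0.03 [0.059 0.088 0.155 0.159]
ahead 0.045 [0.07  0.077 0.085 0.09 ]
ahead 0.06 [0.071 0.078 0.084 0.09 ]
ahead 0.075 [0.051 0.071 0.083 0.089]
ahead 0.09 [0.049 0.066 0.079 0.089]
ahead 0.105 [0.051 0.058 0.073 0.077]
ahead 0.12 [0.054 0.058 0.071 0.076]
ahead 0.135 [0.006 0.006 0.007 0.008]
```

drive_tool:
  gripper: [-1,-1]
  linear:
    - [0,0,0]
    - [0,0,0]
  turn: [0,0]
  squeeze: 10

```text
time: 13.6
position: [0.5509, -0.129, 0.0606]
tool_rot: [[1.0, 0.001, -0.0], [0.001, -1.0, -0.0], [-0.0, 0.0, -1.0]]
ft_force: [-0.2, -0.5, -1.8]
opening: 0.0181
grasp_force: 10.0
```

```bash
python3 look.py s5
```

```text
ahead 0.03 [0.061 0.089 0.155 0.159]
ahead 0.045 [0.069 0.076 0.086 0.09 ]
ahead 0.06 [0.071 0.077 0.084 0.089]
ahead 0.075 [0.051 0.071 0.083 0.09 ]
ahead 0.09 [0.049 0.066 0.081 0.089]
ahead 0.105 [0.051 0.06  0.071 0.078]
ahead 0.12 [0.054 0.057 0.069 0.077]
ahead 0.135 [0.005 0.006 0.007 0.008]
```

drive_tool:
  gripper: [-1]
  linear:
    - [0,0,0]
  turn: [0]
  squeeze: 7

```text
time: 13.78
position: [0.5509, -0.129, 0.0606]
tool_rot: [[1.0, 0.001, 0.0], [0.001, -1.0, 0.0], [0.0, -0.0, -1.0]]
ft_force: [-0.5, 0.2, -2.7]
opening: 0.018
grasp_force: 7.0
```

```bash
python3 look.py s6
```

```text
ahead 0.03 [0.058 0.087 0.155 0.159]
ahead 0.045 [0.069 0.076 0.085 0.089]
ahead 0.06 [0.071 0.077 0.084 0.089]
ahead 0.075 [0.051 0.071 0.083 0.088]
ahead 0.09 [0.049 0.065 0.08  0.088]
ahead 0.105 [0.051 0.056 0.07  0.076]
ahead 0.12 [0.053 0.057 0.07  0.075]
ahead 0.135 [0.005 0.006 0.007 0.009]
```

drive_tool:
  gripper: [-1]
  linear:
    - [0,0,0]
  turn: [0]
  squeeze: 5

```text
time: 13.95
position: [0.5509, -0.1291, 0.0606]
tool_rot: [[1.0, 0.001, -0.0], [0.001, -1.0, -0.0], [-0.0, 0.0, -1.0]]
ft_force: [0.7, 0.8, -2.1]
opening: 0.0181
grasp_force: 5.0
```

```bash
python3 look.py s7
```

```text
ahead 0.03 [0.055 0.083 0.156 0.159]
ahead 0.045 [0.061 0.068 0.078 0.082]
ahead 0.06 [0.061 0.066 0.073 0.078]
ahead 0.075 [0.038 0.058 0.07  0.076]
ahead 0.09 [0.034 0.051 0.065 0.073]
ahead 0.105 [0.033 0.041 0.053 0.058]
ahead 0.12 [0.029 0.035 0.049 0.055]
ahead 0.135 [0.006 0.006 0.007 0.008]
```

drive_tool:
  gripper: [-1,-1]
  linear:
    - [0,0,0.8]
    - [0,0,0.8]
  turn: [0,0]
  squeeze: 5.5

```text
time: 14.25
position: [0.5508, -0.129, 0.101]
tool_rot: [[1.0, 0.001, -0.0], [0.001, -1.0, 0.0], [-0.0, -0.0, -1.0]]
ft_force: [-0.6, 0.3, -2.4]
opening: 0.0179
grasp_force: 5.5
```

```bash
python3 look.py s8
```

```text
ahead 0.03 [0.066 0.089 0.105 0.112]
ahead 0.045 [0.058 0.082 0.097 0.103]
ahead 0.06 [0.051 0.075 0.088 0.094]
ahead 0.075 [0.043 0.066 0.08  0.086]
ahead 0.09 [0.035 0.044 0.056 0.061]
ahead 0.105 [0.007 0.044 0.049 0.053]
ahead 0.12 [0.007 0.044 0.051 0.053]
ahead 0.135 [0.007 0.029 0.033 0.035]
```

View pics/s8c.png

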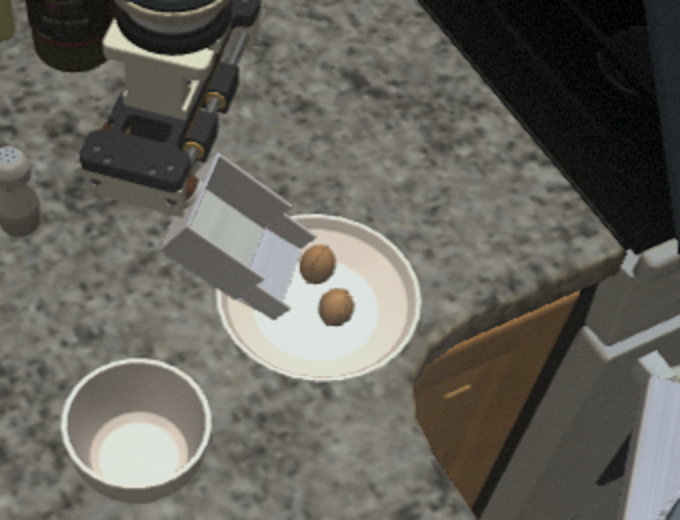

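Both nuts have rolled out into the dish, at (318,263) and (337,306) in the crop. I'll firm the grip, pause, and look again.

drive_tool:
  gripper: [-1,-1,-1,-1,-1,-1,-1,-1]
  linear:
    - [0,0,0]
    - [0,0,0]
    - [0,0,0]
    - [0,0,0]
    - [0,0,0]
    - [0,0,0]
    - [0,0,0]
    - [0,0,0]
  turn: [0,0,0,0,0,0,0,0]
  squeeze: 40

```text
time: 15.3
position: [0.5509, -0.129, 0.1006]
tool_rot: [[1.0, 0.001, -0.0], [0.001, -1.0, -0.0], [-0.0, 0.0, -1.0]]
ft_force: [0.5, 0.3, -1.7]
opening: 0.018
grasp_force: 40.0
```

```bash
python3 look.py s9
```

```text
ahead 0.03 [0.065 0.088 0.104 0.111]
ahead 0.045 [0.057 0.082 0.096 0.102]
ahead 0.06 [0.048 0.073 0.087 0.093]
ahead 0.075 [0.041 0.063 0.078 0.084]
ahead 0.09 [0.034 0.043 0.055 0.06 ]
ahead 0.105 [0.006 0.007 0.043 0.051]
ahead 0.12 [0.006 0.007 0.007 0.008]
ahead 0.135 [0.005 0.006 0.007 0.008]
```

View pics/s9c.png

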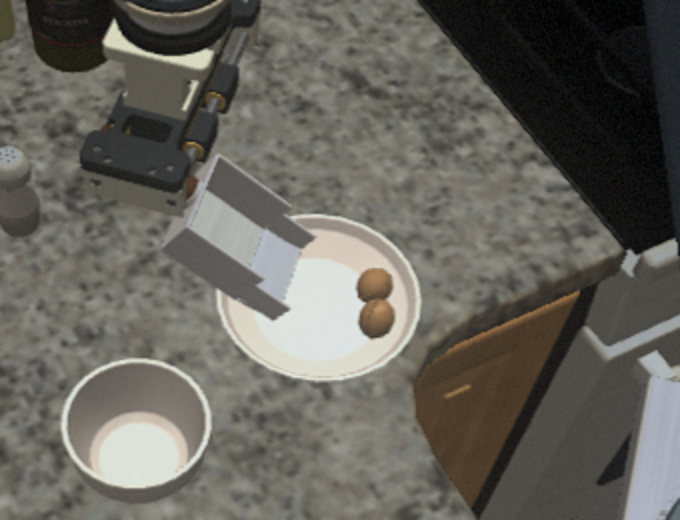

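Both nuts lie together in the dish at (375,303), and the scoop is empty. I'll carry it back to the free spot it came from.

drive_tool:
  gripper: [-1,-1,-1,-1,-1,-1,-1,-1]
  linear:
    - [0,0,0.4]
    - [0,0,0.8]
    - [0,0,0.8]
    - [0,0,0.8]
    - [0,0.2,0]
    - [-0.1,0.4,0]
    - [-0.1,0.6,0]
    - [-0.1,0.8,0]
  turn: [0,0,0,0,0,0,0,0]

```text
time: 16.35
position: [0.5429, -0.0777, 0.1701]
tool_rot: [[1.0, 0.0, -0.001], [0.0, -1.0, 0.0], [-0.001, -0.0, -1.0]]
ft_force: [0.1, 0.6, -2.1]
opening: 0.0177
grasp_force: 40.0
```

drive_tool:
  gripper: [-1,-1,-1,-1,-1,-1,-1,-1]
  linear:
    - [-0.1,0.8,0]
    - [-0.1,0.8,0]
    - [-0.1,0.8,0]
    - [-0.1,0.8,0]
    - [0,0.8,0]
    - [0,0.8,0]
    - [0,0.8,0]
    - [0,0.8,0]
  turn: [0,0,0,0,0,0,0,0]

```text
time: 17.35
position: [0.5334, 0.0823, 0.1706]
tool_rot: [[1.0, 0.001, 0.0], [0.001, -1.0, 0.0], [0.0, -0.0, -1.0]]
ft_force: [0.6, 0.5, -1.8]
opening: 0.0181
grasp_force: 40.0
```

drive_tool:
  gripper: [-1,-1,-1,-1,-1,-1,-1,-1]
  linear:
    - [0,0.8,0]
    - [0,0.8,0]
    - [0,0.8,0]
    - [0,0.8,0]
    - [0,0.8,0]
    - [0,0.8,0]
    - [0,0.8,0]
    - [0,0.8,0]
  turn: [0,0,0,0,0,0,0,0]

```text
time: 18.35
position: [0.5334, 0.2423, 0.1706]
tool_rot: [[1.0, 0.001, -0.0], [0.001, -1.0, -0.0], [-0.0, 0.0, -1.0]]
ft_force: [-0.6, -0.1, -2.1]
opening: 0.0178
grasp_force: 40.0
```

drive_tool:
  gripper: [-1,-1,-1,-1,-1,-1,-1,-1]
  linear:
    - [0,0.7,0]
    - [0,0.5,0]
    - [0,0.25,0]
    - [0,0,-0.4]
    - [0,0,-0.6]
    - [0,0,-0.6]
    - [0,0,-0.5]
    - [0,0,-0.3]
  turn: [0,0,0,0,0,0,0,0]

```text
time: 19.35
position: [0.5332, 0.277, 0.1095]
tool_rot: [[1.0, 0.0, -0.001], [0.0, -1.0, -0.0], [-0.001, 0.0, -1.0]]
ft_force: [0.1, 0.2, -1.9]
opening: 0.0176
grasp_force: 40.0
```

```bash
python3 look.py s10; python3 - <<'E'
import cv2
cv2.imwrite('pics/s10d.png',cv2.imread('pics/s10.png')[200:460,100:440])
E
```

```text
ahead 0.03 [0.073 0.076 0.11  0.121]
ahead 0.045 [0.064 0.067 0.102 0.111]
ahead 0.06 [0.055 0.058 0.094 0.102]
ahead 0.075 [0.048 0.051 0.084 0.093]
ahead 0.09 [0.042 0.044 0.056 0.069]
ahead 0.105 [-0.     0.001  0.002  0.061]
ahead 0.12 [-0.001  0.     0.001  0.002]
ahead 0.135 [-0.001  0.     0.001  0.002]
```

View pics/s10d.png

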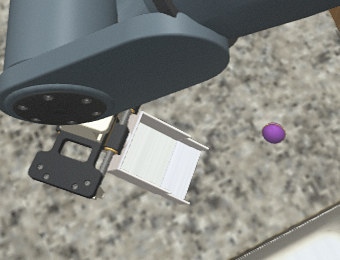

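drive_tool:
  gripper: [-1,-1,-1,-1,-1,-1,-1,-1]
  linear:
    - [0,0,-0.4]
    - [0,0,-0.4]
    - [0,0,-0.25]
    - [0,0,-0.25]
    - [0,0,-0.25]
    - [0,0,-0.25]
    - [0,0,-0.25]
    - [0,0,-0.25]
  turn: [0,0,0,0,0,0,0,0]
  squeeze: 9

```text
time: 20.4
position: [0.5335, 0.2772, 0.0528]
tool_rot: [[1.0, 0.001, 0.0], [0.001, -1.0, 0.0], [0.0, -0.0, -1.0]]
ft_force: [1.0, -0.6, 1.0]
opening: 0.018
grasp_force: 9.0
```

```bash
python3 look.py s11
```

```text
ahead 0.03 [0.028 0.145 0.157 0.16 ]
ahead 0.045 [0.02  0.024 0.056 0.064]
ahead 0.06 [0.015 0.018 0.051 0.058]
ahead 0.075 [0.01  0.012 0.043 0.053]
ahead 0.09 [0.007 0.008 0.031 0.046]
ahead 0.105 [0.004 0.006 0.022 0.028]
ahead 0.12 [-0.     0.     0.001  0.002]
ahead 0.135 [-0.     0.001  0.002  0.002]
```

drive_tool:
  gripper: [-1,-1,-1,-1]
  linear:
    - [0,0,-0.25]
    - [0,0,-0.25]
    - [0,0,-0.25]
    - [0,0,-0.2]
  turn: [0,0,0,0]

```text
time: 20.95
position: [0.5334, 0.2771, 0.0289]
tool_rot: [[1.0, 0.001, -0.0], [0.001, -1.0, -0.0], [-0.0, 0.0, -1.0]]
ft_force: [2.4, -0.9, 2.0]
opening: 0.018
grasp_force: 9.0
```

```bash
python3 look.py s12
```

```text
ahead 0.03 [0.022 0.134 0.137 0.138]
ahead 0.045 [0.009 0.012 0.041 0.05 ]
ahead 0.06 [0.007 0.009 0.039 0.048]
ahead 0.075 [0.004 0.007 0.039 0.046]
ahead 0.09 [0.003 0.005 0.029 0.044]
ahead 0.105 [0.004 0.005 0.021 0.028]
ahead 0.12 [0.003 0.005 0.013 0.026]
ahead 0.135 [-0.001  0.     0.001  0.002]
```

drive_tool:
  gripper: [-1,-1,-1,-1]
  linear:
    - [0,0,-0.2]
    - [0,0,-0.2]
    - [0,0,-0.16]
    - [0,0,0]
  turn: [0,0,0,0]

```text
time: 21.5
position: [0.5336, 0.2772, 0.0153]
tool_rot: [[1.0, 0.001, 0.0], [0.001, -1.0, 0.0], [0.0, -0.0, -1.0]]
ft_force: [2.1, 0.3, 1.1]
opening: 0.0179
grasp_force: 9.0
```

drive_tool:
  gripper: [-0.5,-0.3,0,0.3,0.3,0.3]
  linear:
    - [0,0,0]
    - [0,0,0]
    - [0,0,0]
    - [0,0,0]
    - [0,0,0]
    - [0,0,0]
  turn: [0,0,0,0,0,0]

```text
time: 22.25
position: [0.5334, 0.2772, 0.0154]
tool_rot: [[1.0, 0.001, -0.0], [0.001, -1.0, -0.0], [-0.0, 0.0, -1.0]]
ft_force: [-0.5, -0.2, -0.1]
opening: 0.0597
grasp_force: 0.0
```

drive_tool:
  gripper: [0.3,0.3,0.3,0.3,0.3,0.3,0.3,0.3]
  linear:
    - [0,0,0.3]
    - [0,0,0.8]
    - [0,0,1]
    - [0,0,1]
    - [0,0,1]
    - [0,0,1]
    - [0,0,0.5]
    - [0,0,0]
  turn: [0,0,0,0,0,0,0,0]

```text
time: 23.25
position: [0.5338, 0.2774, 0.1565]
tool_rot: [[1.0, 0.001, 0.002], [0.001, -1.0, 0.001], [0.002, -0.001, -1.0]]
ft_force: [-0.7, -0.4, 0.1]
opening: 0.0607
grasp_force: 0.0
```

```bash
python3 look.py s13
```

```text
ahead 0.03 [0.003 0.006 0.037 0.044]
ahead 0.045 [0.003 0.006 0.036 0.044]
ahead 0.06 [0.003 0.006 0.036 0.045]
ahead 0.075 [0.003 0.007 0.036 0.044]
ahead 0.09 [0.003 0.006 0.03  0.043]
ahead 0.105 [0.006 0.007 0.023 0.031]
ahead 0.12 [0.009 0.01  0.023 0.031]
ahead 0.135 [-0.001  0.     0.001  0.002]
```

View pics/s13.png

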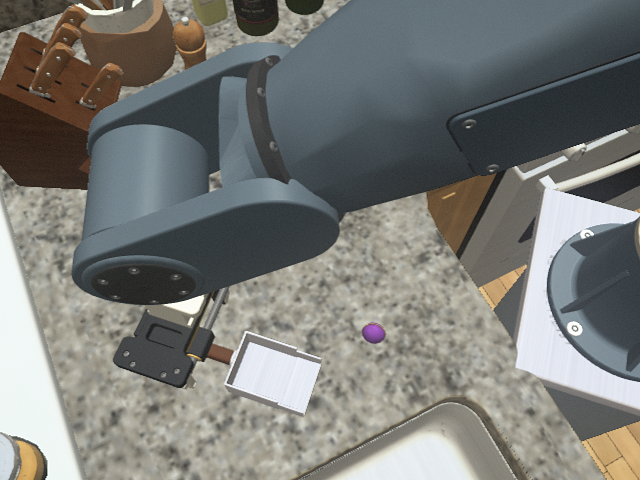

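The scoop stands level and released, with its pan at (273,372). Last, I'll check where the nuts lie from the top view and hand in if that holds.

```bash
python3 - <<'E'
from h import *
ok=False
for cam,tag in (('top','t14'),('side','s9')):
    if cam=='top': im,d=grab(cam,tag)
    else: z=np.load('s9.npz');im,d=z['im'],z['d']
    P=world(cam,d);H,S,V=cv2.split(cv2.cvtColor(im,cv2.COLOR_BGR2HSV))
    R=np.hypot(P[...,0]-.4264,P[...,1]+.1293)
    m=(R<.09)&(S>110)&(H<20)&(P[...,2]>.012)&(P[...,2]<.06)
    n,l,st,c=cv2.connectedComponentsWithStats(m.astype(np.uint8))
    for k in range(1,n):
        if st[k,4]>30: q=P[l==k];print(cam,st[k,4],q.mean(0).round(3),'R',np.hypot(q[:,0].mean()-.4264,q[:,1].mean()+.1293).round(3),'zmax',q[:,2].max().round(3))
    rim=P[(R<.1)&(P[...,2]>.018)&(P[...,2]<.03)&(S<60)]
    if len(rim): print('rim',cam,cv2.minEnclosingCircle(rim[:,:2].astype(np.float32)*1000))
E
```

```text
top 507 [ 0.379 -0.139  0.032] R 0.048 zmax 0.039
rim top ((426.48358154296875, -129.626953125), 84.75843048095703)
side 108 [ 0.389 -0.154  0.032] R 0.045 zmax 0.038
side 94 [ 0.379 -0.125  0.032] R 0.048 zmax 0.037
rim side ((429.3059997558594, -129.7381591796875), 85.64717864990234)
```

Both nuts are in the dish about 47 mm from its centre, the dish hasn't moved, and the scoop is well clear, so I'm handing in.

```bash
python3 -c "
from station import bot
print(bot.close_job())"
```

```text
the job is handed in; nothing more can be done
None
```

The job is handed in (no verdict was returned): by my last measurements both walnuts lie in the shallow dish about 47 mm from its centre, the dish hasn't moved, and the empty scoop stands level and released on free worktop.

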